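# Set up a plastic slab for marking out

## Robot

A 7-joint arm with a two-finger parallel gripper is mounted at the origin on the work surface. World frame = base frame: x ahead of the robot, y to its left, z up, the work surface at z = 0. Lengths are in m, angles in rad, forces in N, time in s.
With the tool pointing down it reaches from about 0.425 to 0.925 m from the base axis. Payload 6.8 kg.
Tool frame: the origin (TCP) lies between the finger pads; the fingertips stand 17 mm ahead of it and the grasp point (between the pads) lies 2 mm behind it; z points along the fingers, x is the direction in which the jaws open and shut, and the axes are right-handed (so a half turn about z gives the same grasp; the last joint's range is limited). The gripper opens to 85 mm and grips with 20 to 120 N. Pads are 22 mm wide; open, the fingers measure 114 mm over their backs; the gripper's body (76 mm by 85 mm) begins 54 mm behind the grasp point. The pads swing forward as they close: fully open they stand 13 mm farther back than shut.
Start: joints at [1.028, 0.477, 0.022, 1.555, -0.011, 1.109, -0.083], TCP at [0.284, -0.612, 0.248] pointing down, gripper open.
Joint ranges: [-2.96, 2.96], [-0.34, 2.1], [-1.41, 1.46], [0.24, 2.44], [-1.37, 4.51], [0.17, 1.92], [-2.96, 2.96]. Speed limits (rad/s): [2.39, 2.39, 3.14, 3.14, 3.14, 3.14, 3.14].

## Interface

Orientations are given as a unit quaternion [w, x, y, z].
In Python, from station import readout, read_camera, get_calibration, bot, models gives the robot as it stands.
- The arm moves only by the tool carry_out, never from a script. Its argument "deltas" is a list of rows, each a list of 2 entries, a list of its own where there are three numbers: the shift along the tool's x, y, z in cm, then the turn about the tool's z in degrees. A call has 1 to 10 rows; each row is the pose to reach, as a shift and turn from the pose measured when the call began, along the tool's axes at that moment; what a row does not reach only later rows make up. A row lasts 1/8 s, in which the tool goes at most 62.5 mm and 10.7 degrees, less where a joint would pass 70% of its speed; a pose out of reach is approached as far as the arm can. A call with a gripper value outside its range is refused whole. "hand" is the opening, from 0 (shut) to 1 (fully open), set as the call begins (left out, the last holds). The fingers move at their own pace and stop on an object; "newtons" is the grip in N (left out, the last holds). Time passes only in rows, so rows that repeat a pose let the fingers close. It gives the time, the measured TCP pose, the force and the opening at its end, in the units of the state.
- readout.get_obs(): the state, without advancing time (a new reading comes with each control period).
- read_camera(name): name is "scene" or "top"; returns the picture (480x640x3 uint8, red, green, blue); there is no depth.
- get_calibration(name): a dict with "fov_y" (degrees; the focal length in pixels is half the picture's height over the tangent of half this angle, whatever the lens; pixels are square), "cx", "cy" (the principal point, pixels), "D" ([k1, k2, p1, p2, k3] as OpenCV has them; the pictures are not rectified), "world_from_camera" (4x4, takes a point from camera to world coordinates). Camera axes: x right, y down, z forward; pixel columns grow to the right and rows downward; lengths in m; the calibration is good to about 2 mm. A picture is of the moment at which its call begins. get_calibration takes no time and is no camera call.
- bot.hand_in(): hands the job in, once; it reports no verdict.
Trained networks look in the newest picture that a camera, given by its name, has taken for a name from the list of things; names that differ only in an ending like _2 or _b are one class to them, and where a whole thing is asked for, a point or a joint stands for the part that bears it (a point fixed in the world has none). Each returns a list of dicts, best first, with "score" (0 to 1); they miss things now and then, are a little off and sometimes report something else, mostly with a low value. They report only what shows in the picture. A call takes as long as a camera call. They do not tell look-alikes from the thing itself.
- models.spot_in(query, camera): "centre" ([row, column] in pixels, amid what is visible of it).
The state is a dict: "t": time; "q": joint angles; "joint_vel": joint speeds; "joint_torque": joint torques, N m; "eef_pos": TCP position; "tool_rot": TCP orientation; "contact_force": force on the tool from outside, world axes, zero at the start; "torque": the same for the moment, N m; "gripper_width": opening from 0.0 (shut) to 1.0 (fully open).
Only numpy, scipy, OpenCV 4.12 (cv2) and the standard library are available. Lean on these libraries where they do the work, as an engineer would, in place of code of your own. Each camera call takes 0.05 s, during which the arm holds its last target. There are 200 camera calls.

## Task

Set up the clamped black slab for marking out. First lay the aluminium straightedge (the one with the wooden grip) flat on the jig board, flush along the slab's long side that faces the robot and roughly centred on it, and let go of it; then squeeze the lock button in the gauge arm's grip, draw the arm out until its pointer stands at the 100 mm line (the second long line of the scale), and finish there still holding the arm with the button squeezed in, because a spring pulls it back. Leave the other things on the bench where they are.

Things in the scene. Friction and masses are not known exactly. Their poses are not given: they have to be found in the camera images.
- straightedge_grip (a point): Middle of the grip of the loose straightedge: aluminium plate 40 x 220 x 6 mm (x, y, z) with an upright wooden grip along its middle, 16 mm wide (x), 70 mm long (y), up to 56 mm above the plate's underside. The point is 38 mm above the underside, 20 mm from either long edge. y runs along the straightedge, z up; it is the same either way round. Starts flat on the table; 0.25 kg.
- slab_edge (a point): Middle of the top edge of the fixed black slab's (80 x 240 x 15 mm) long side facing the robot. y along the slab, x away from the robot into the slab, z up (the jig's axes). The jig board's surface is 15 mm below and reaches 60 mm out on this side. Straightedge flush: its grip point is at x -20, z +23 mm, y within 40 mm of 0. End clamps, 44 mm above the board, at y +-97 to 147 mm.
- gauge_grip (a point): Grip block of the telescoping gauge arm beyond the slab: grey, 26 (x) by 32 mm (y), 10 to 70 mm above the board; the point is on its middle line, 48 mm above the board: squeeze here along x. Jig's axes. The lock button stands out of its far (+x) face to 22 mm from the middle: 35 mm wide in all, 28 squeezed. Its outer tube begins 30 mm to +y; a marking finger points to -x, 27 mm above the board.
- gauge_arm (a joint): Extension of the gauge arm, m: 0 at home (where it starts, locked), 0.125 at most; the grip block moves along the jig's -y (to the robot's right) as it grows. The pointer is at the 100 mm line at 0.100. A return spring pulls it home with 2 N at 0 and 4 N at 0.100.
- lock_button (a joint): How far the lock button (steel plate 24 mm along y, 28 mm high) is squeezed in, along the jig's -x, m: 0 out, 0.007 fully in. It springs back; 3 N starts it, 6 N holds it fully in. The arm is latched at home while the button is in less than about 0.0045.
- pointer_tip (a point): Tip of the thin dark pointer that reaches from the foot of the grip block towards +x over the scale; it moves with the arm.
- mark_100 (a point): The 100 mm line of the scale, which lies on the board beyond the gauge arm: aluminium strip with a thin dark line each 10 mm from 0 to 130, and longer, thicker lines at 50 and 100 only. Axes are the jig's: the pointer is on the line when it has the same y.
- small_block: Not part of the job: white plastic block 30 x 40 x 25 mm standing on the slab; leave it there
- black_offcut: Not part of the job: black plastic block 60 x 45 x 50 mm on the table
- white_offcut: Not part of the job: white plastic block 110 x 50 x 40 mm on the table
- try_square: Not part of the job: L-shaped try square, wooden stock 100 mm, steel blade 130 mm, 14 mm high, lying on the table
- flat_bar: Not part of the job: plain aluminium bar 30 x 160 x 10 mm without a grip, lying on the table
- pot: Not part of the job: white plastic cup, 76 mm across, 90 mm high
- screwdriver: Not part of the job: screwdriver lying on the table
- straightedge: The same straightedge as a solid, with its origin in the middle of its underside, axes as for its grip point.
Not all that is in view belongs to the job. There is more than one size of the straightedge; the job needs the larger.

How it is judged:
On the way, in this order (a step that is already met when the one before it is completed fails the run):
1. the straightedge lies flat on the board, flush along the slab, and is let go (x of straightedge_grip in the frame of slab_edge between -0.0228 and -0.017 m and y of straightedge_grip in the frame of slab_edge between -0.04 and 0.04 m and z of straightedge_grip in the frame of slab_edge between 0.0195 and 0.0265 m and angle between the y axis of straightedge_grip and the y axis of slab_edge, either way round below 0.028 rad and angle between straightedge_grip's own z axis and vertical below 0.04 rad and contact force between the fingers and straightedge below 0.1 N and linear speed of straightedge below 0.02 m/s), for 0.2 s.
2. the lock button is squeezed in while the arm is still at home (value of joint lock_button above 0.005 m and contact force between the fingers and gauge_arm above 3 N and value of joint gauge_arm below 0.01 m), for 0.05 s.
3. the arm is drawn out to the 100 mm line (y of pointer_tip in the frame of mark_100 between -0.004 and 0.004 m and value of joint lock_button above 0.005 m and contact force between the fingers and gauge_arm above 3 N), for 0.2 s.
At the end, for the whole second after the job is handed in: Pointer within 4 mm of the 100 mm line, at rest, gripped (over 3 N) with the button at least 5 mm in; straightedge untouched, flat on the board, its long edge against the slab's near side (gap under 2.8 mm, within 1.6 degrees, within 40 mm of centred) (all of step 3 and x of straightedge_grip in the frame of slab_edge between -0.0228 and -0.017 m and y of straightedge_grip in the frame of slab_edge between -0.04 and 0.04 m and z of straightedge_grip in the frame of slab_edge between 0.0195 and 0.0265 m and angle between the y axis of straightedge_grip and the y axis of slab_edge, either way round below 0.028 rad and angle between straightedge_grip's own z axis and vertical below 0.04 rad and contact force between the fingers and straightedge below 0.1 N and velocity of joint gauge_arm between -0.01 and 0.01 m/s); the arm keeps its last pose, push and grip.
It fails at once if another thing on the bench is moved more than 25 mm (distance of any of small_block, black_offcut, white_offcut, try_square, flat_bar, pot, screwdriver from where it was at the start of the episode above 0.025 m).
It also fails if it takes over 45 s, if anything falls off the work surface, if the arm or the gripper's body presses on something with over 40 N, if the wrist force passes 120 N, or if a joint passes its speed limit or range.

## Working session

There is one attempt and no reset: what is moved stays moved. The work goes in short steps, Python scripts to look and compute and a tool call to move; the robot and the scene stay as the last step left them, time stands still between calls to the robot, and variables do not carry over. Pictures are saved under pics/ and viewed, about 8 in all and at most 12, crops included, and the job is handed in when it is done.

Besides the shell and the picture viewer there is one more tool, called after "Call:" by a JSON object that holds its "api" and its "payload", one argument or row to a line. carry_out: Moves the arm, as the interface text tells. Its arguments: {"type":"object","properties":{"deltas":{"type":"array"},"hand":{"type":"number"},"newtons":{"type":"number"}},"required":["deltas"]}

```bash
mkdir -p pics; cat > h.py <<'E'
import numpy as np, cv2
from station import readout, read_camera, get_calibration, bot, models
def K(c):
    f=240/np.tan(np.radians(c['fov_y'])/2); return np.array([[f,0,c['cx']],[0,f,c['cy']],[0,0,1.]])
def px2w(name,uv,z):
    "uv (col,row) -> world at height z"
    c=get_calibration(name); T=np.array(c['world_from_camera'])
    p=cv2.undistortPoints(np.array(uv,float).reshape(-1,1,2),K(c),np.array(c['D'],float)).reshape(-1,2)
    d=np.c_[p,np.ones(len(p))]@T[:3,:3].T; o=T[:3,3]
    return o+d*((z-o[2])/d[:,2])[:,None]
def w2px(name,P):
    c=get_calibration(name); T=np.linalg.inv(np.array(c['world_from_camera']))
    r,_=cv2.Rodrigues(T[:3,:3]); return cv2.projectPoints(np.array(P,float).reshape(-1,1,3),r,T[:3,3],K(c),np.array(c['D'],float))[0].reshape(-1,2)
def save(n,im): cv2.imwrite('pics/'+n,im[:,:,::-1])
E
python3 - <<'E'
from h import *
for n in('top','scene'):
    save(n+'0.png',read_camera(n)); c=get_calibration(n); print(n,c['fov_y'],c['D'],np.round(c['world_from_camera'],3).tolist())
    for q in('straightedge_grip','slab_edge','gauge_grip','pointer_tip','mark_100','lock_button'):
        print(q,[(np.round(d['centre'],1).tolist(),round(d['score'],2)) for d in models.spot_in(q,n)[:3]])
print(readout.get_obs())
E
```

```text
top 55.14149981127773 [-0.07056139  0.          0.          0.          0.        ] [[-0.014, -0.994, 0.108, 0.376], [-1.0, 0.016, 0.01, -0.01], [-0.012, -0.108, -0.994, 1.321], [0.0, 0.0, 0.0, 1.0]]
straightedge_grip [([316.7, 182.1], 0.93), ([260.8, 195.3], 0.9)]
slab_edge [([213.6, 311.1], 0.9)]
gauge_grip [([181.7, 313.1], 0.77)]
pointer_tip [([187.4, 316.0], 0.58)]
mark_100 [([212.1, 311.5], 0.82)]
lock_button [([178.8, 313.0], 0.5), ([189.9, 497.5], 0.16)]
scene 49.23033699940284 [0.04964351 0.         0.         0.         0.        ] [[0.535, 0.562, -0.631, 1.255], [0.845, -0.362, 0.394, -0.468], [-0.006, -0.744, -0.668, 0.877], [0.0, 0.0, 0.0, 1.0]]
straightedge_grip [([165.2, 406.0], 0.66), ([199.9, 426.5], 0.55)]
slab_edge [([285.9, 351.4], 0.97)]
gauge_grip [([285.5, 371.1], 0.79)]
pointer_tip [([283.5, 369.6], 0.73)]
mark_100 [([282.0, 348.8], 0.89), ([392.1, 213.9], 0.39)]
lock_button []
{'t': 0.7, 'q': array([ 1.0278903 ,  0.47696557,  0.02245097,  1.55534883, -0.01153447,
        1.10928003, -0.0830785 ]), 'joint_vel': array([ 4.08514895e-06, -7.40095235e-04,  1.27799027e-04, -1.31879224e-03,
       -4.95092806e-04, -1.08831949e-03, -1.49409965e-03]), 'joint_torque': array([ 6.22780044e-05, -5.96162724e+01,  1.60582412e+00, -2.81497854e+01,
        1.23808908e-02,  1.59437626e-03,  1.91939324e-05]), 'eef_pos': array([ 0.28434371, -0.61224361,  0.24835364]), 'tool_rot': array([ 1.99291222e-05,  8.42965102e-01, -5.37968246e-01,  6.15110663e-05]), 'contact_force': array([-0.3389379 , -0.55295615,  0.13355664]), 'torque': array([-0.04539666, -0.00950917, -0.03451513]), 'gripper_width': 1.0006176207580297}
```

View pics/top0.png

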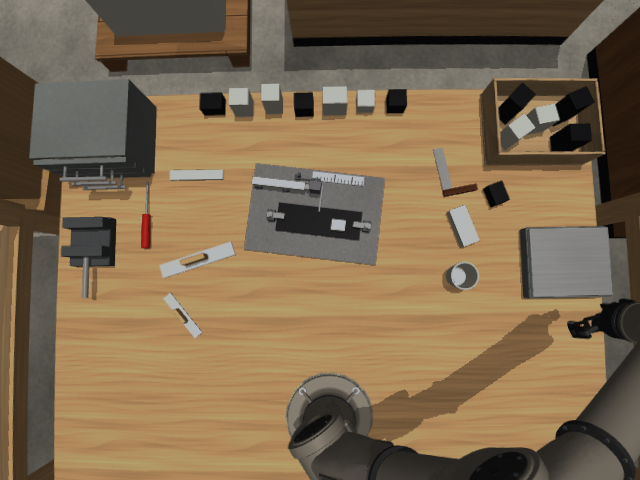

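View pics/scene0.png

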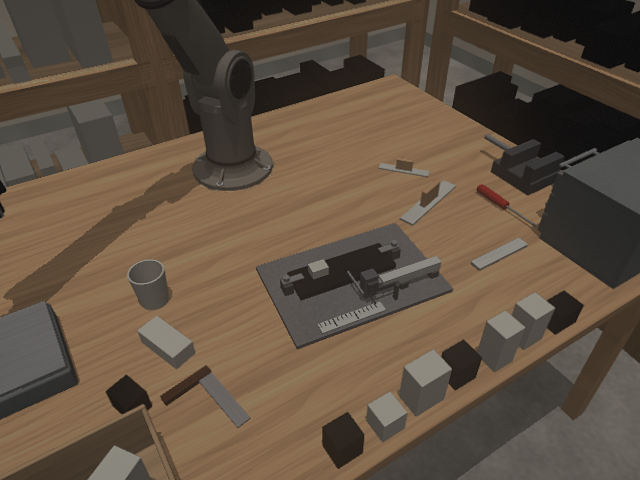

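```bash
python3 - <<'E'
from h import *
t=cv2.imread('pics/top0.png'); s=cv2.imread('pics/scene0.png')
a=cv2.resize(t[150:290,150:390],None,fx=3.33,fy=3.33,interpolation=cv2.INTER_CUBIC)
cv2.imwrite('pics/a.png',cv2.convertScaleAbs(a,alpha=1.5,beta=15))
b=cv2.resize(s[170:350,255:465],None,fx=3.3,fy=3.3,interpolation=cv2.INTER_CUBIC)
cv2.imwrite('pics/b.png',cv2.convertScaleAbs(b,alpha=1.5,beta=15))
E
```

```text
(no output)
```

View pics/a.png

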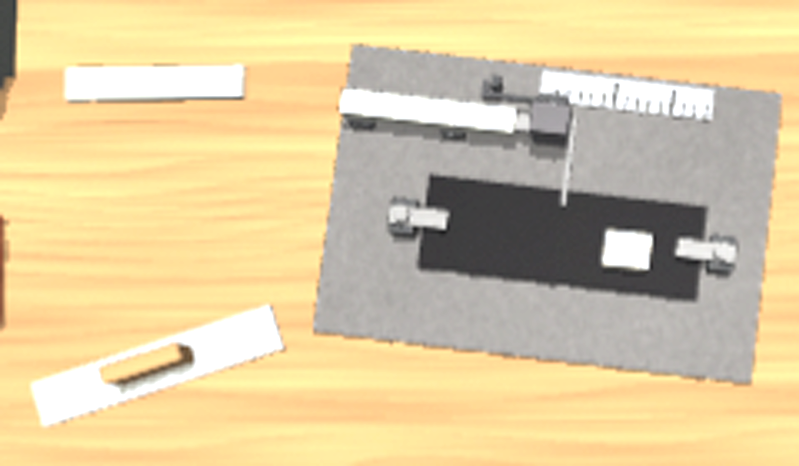

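View pics/b.png

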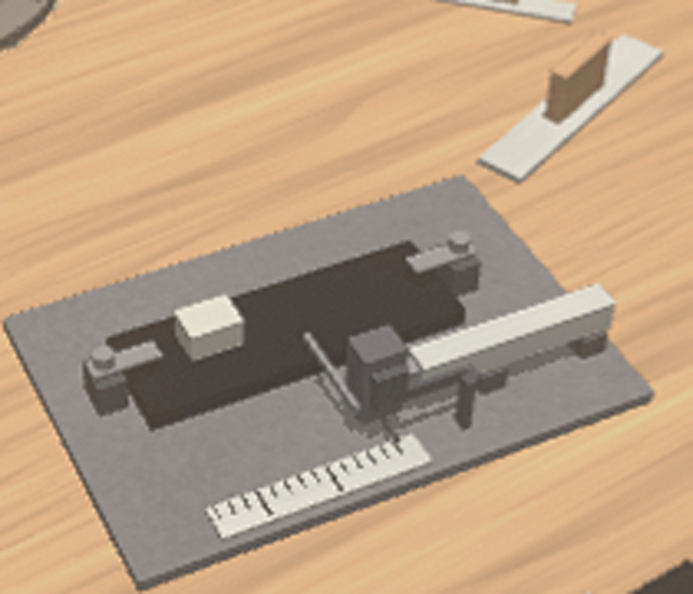

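```bash
cat >> h.py <<'E'
def ray(name,uv):
    a=px2w(name,uv,0.)[0]; o=np.array(get_calibration(name)['world_from_camera'])[:3,3]; return o,(a-o)/np.linalg.norm(a-o)
def tri(u1,u2):
    o1,d1=ray('top',u1);o2,d2=ray('scene',u2)
    st=np.linalg.lstsq(np.c_[d1,-d2],o2-o1,rcond=None)[0]
    p,q=o1+d1*st[0],o2+d2*st[1]; return (p+q)/2,np.linalg.norm(p-q)
E
python3 - <<'E'
from h import *
A=lambda u,v:[(u+.5)/3.33-.5+150,(v+.5)/3.33-.5+150]
B=lambda u,v:[(u+.5)/3.3-.5+255,(v+.5)/3.3-.5+170]
for n,a,b in [('bA',(352,44),(652,394)),('bB',(781,93),(137,578)),('bC',(752,384),(5,322)),('bD',(314,332),(465,178)),
 ('s1',(31,384),(622,36)),('s2',(42,427),(662,52)),('s1b',(31,384),(662,52)),('s3',(285,350),(478,162)),('s4',(270,306),(520,180)),('s2b',(42,427),(622,36)),
 ('gtop',(551,118),(379,344)),('pot?finger tip',(564,204),(307,336)),('slabfar-y',(707,207),(152,420))]:
    p,e=tri(A(*a),B(*b)); print(n,np.round(p*1000,1),round(e*1000,1))
im=read_camera('top').astype(int); g=im.max(2)
m=((g<45)).astype(np.uint8); m[:195]=0;m[250:]=0;m[:,:265]=0;m[:,370:]=0
# subpixel near & far edges per column (half level between black and grey)
for name,rng,dirn in(('near',range(285,355),1),('far',[*range(290,312),*range(325,352)],-1)):
    pts=[]
    for c in rng:
        mid=int(221+ (c-319)*0.112); 
        if name=='near': mid+=12
        else: mid-=8
        r=mid
        while g[r,c]<60 and abs(r-mid)<25: r+=dirn
        lo=g[r-dirn,c]; f=(60-lo)/(g[r,c]-lo); pts.append([c,r-dirn+dirn*f])
    pts=np.array(pts,np.float32); vx,vy,x0,y0=cv2.fitLine(pts,cv2.DIST_HUBER,0,.01,.01).ravel()
    print(name,np.round([vx,vy,x0,y0],4),'res',np.std((pts[:,0]-x0)*vy-(pts[:,1]-y0)*vx))
    z=.012 if name=='near' else .027
    q=px2w('top',[[x0-35*vx,y0-35*vy],[x0+35*vx,y0+35*vy]],z); d=q[0]-q[1]; print(q.round(4).tolist(),'yaw',np.degrees(np.arctan2(-d[0],d[1])))
print(np.array2string(g[225:242,318]))
E
```

```text
bA [725.3 205.4   6.4] 3.8
bB [ 673.7 -170.4   12.5] 2.9
bC [ 422.3 -136.9    5.3] 1.9
bD [472.8 240.2   3.9] 1.4
s1 [421.  465.9  26.2] 31.0
s2 [401.4 500.2 -23.8] 27.8
s1b [430.  488.3   1.8] 1.9
s3 [457.7 266.3  -1.9] 0.6
s4 [495.6 278.5   0.8] 0.9
s2b [3.923e+02 4.780e+02 1.000e-01] 2.7
gtop [641.4  29.9  78.7] 0.6
pot?finger tip [575.7  20.6  35.5] 0.6
slabfar-y [ 573.4 -101.8   21.2] 0.5
near [9.930000e-01 1.177000e-01 3.226000e+02 2.356122e+02] res 0.18726596
[[0.5213, 0.1117, 0.012], [0.4945, -0.0871, 0.012]] yaw -7.686363837961855
far [9.932000e-01 1.168000e-01 3.211633e+02 2.071199e+02] res 0.10015536
[[0.6015, 0.114, 0.027], [0.5747, -0.084, 0.027]] yaw -7.728410149400964
[ 33  34  34  34  34  35  35  33  35  34  67 116 115 114 115 115 113]
```

Call:
{"api": "carry_out", "payload": {
  "deltas": [
    [[-4,-4.3,0],-5],
    [[-8.4,-8.6,0],-10],
    [[-12.6,-13,0],-15],
    [[-16.8,-17.3,0],-20],
    [[-21,-21.6,0],-25],
    [[-25.2,-26,0],-30],
    [[-29.4,-30.3,0],-35],
    [[-33.6,-34.6,0],-40],
    [[-37.8,-39,0],-45],
    [[-42,-43.3,0],-50]
  ],
  "hand": 0.7
}}

```text
t: 2.0
eef_pos: [0.5008, -0.0472, 0.2488]
tool_rot: [0.0, 0.992, -0.13, 0.001]
contact_force: [-0.2, -0.5, 0.8]
gripper_width: 0.696
```

```bash
cat >> h.py <<'E'
from scipy.spatial.transform import Rotation as Rn
def go(P,phi):
    "tool-frame shift (cm) and turn (deg) to TCP P with jaw axis at world angle phi"
    o=readout.get_obs(); w,x,y,z=o['tool_rot']; R=Rn.from_quat([x,y,z,w]).as_matrix()
    ph=np.degrees(np.arctan2(R[1,0],R[0,0])); print('t',round(o['t'],2),'pos',o['eef_pos'].round(4),'phi',round(ph,2),'F',np.round(o['contact_force'],1),'w',round(o['gripper_width'],3),'tilt',np.round(R[2],3))
    print(' delta cm',np.round(R.T@(np.array(P)-o['eef_pos'])*100,2),'turn',round((ph-phi+90)%180-90,1))
E
python3 - <<'E'
from h import *
go([.444,.378,.25],17.4)
E
```

```text
t 2.0 pos [ 0.5008 -0.0472  0.2488] phi -14.95 F [-0.2 -0.5  0.8] w 0.696 tilt [ 0.001  0.    -1.   ]
 delta cm [-16.45 -39.62  -0.15] turn -32.3
```

Call:
{"api": "carry_out", "payload": {
  "deltas": [
    [[-2.3,-5.6,0],-5],
    [[-4.7,-11.3,1],-10],
    [[-7,-17,3],-15],
    [[-9.4,-22.6,5],-20],
    [[-11.7,-28.3,8],-25],
    [[-14,-34,10],-30],
    [[-16.4,-39.6,12],-32.3],
    [[-16.4,-39.6,12],-32.3],
    [[-16.4,-39.6,12],-32.3]
  ]
}}

```text
t: 3.12
eef_pos: [0.4442, 0.3781, 0.1282]
tool_rot: [0.0, 0.988, 0.151, 0.0]
contact_force: [0.1, -0.1, 0.7]
gripper_width: 0.698
```

```bash
python3 - <<'E'
from h import *
go([.444,.378,.04],17.4)
s=read_camera('scene'); t=read_camera('top')
a=cv2.resize(t[215:305,130:250],None,fx=4,fy=4,interpolation=cv2.INTER_CUBIC); b=cv2.resize(s[110:235,360:480],None,fx=3.2,fy=2.88*3.2/2.88,interpolation=cv2.INTER_CUBIC)
h=max(a.shape[0],b.shape[0]); o=np.zeros((h,a.shape[1]+b.shape[1],3),np.uint8); o[:a.shape[0],:a.shape[1]]=a;o[:b.shape[0],a.shape[1]:]=b
print(o.shape); save('c.png',cv2.convertScaleAbs(o,alpha=1.4,beta=10))
E
```

```text
t 3.12 pos [0.4442 0.3781 0.1282] phi 17.42 F [ 0.1 -0.1  0.7] w 0.698 tilt [ 0.     0.001 -1.   ]
 delta cm [-0.02 -0.01  8.82] turn 0.0
(400, 864, 3)
```

View pics/c.png

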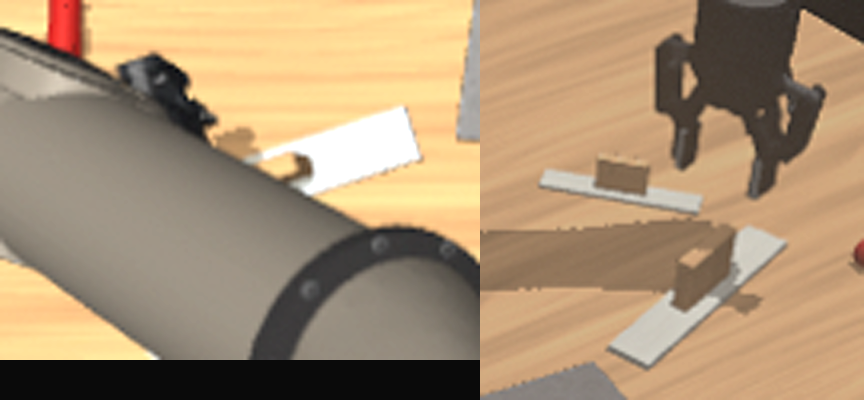

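Call:
{"api": "carry_out", "payload": {
  "deltas": [
    [[0,0,3],0],
    [[0,0,6],0],
    [[0,0,8.8],0],
    [[0,0,8.8],0],
    [[0,0,8.8],0]
  ]
}}

```text
t: 3.85
eef_pos: [0.4469, 0.3753, 0.0421]
tool_rot: [0.001, 0.989, 0.149, 0.002]
contact_force: [-0.2, 1.2, -0.1]
gripper_width: 0.7
```

Call:
{"api": "carry_out", "payload": {
  "deltas": [
    [[0,0,0],0],
    [[0,0,0],0],
    [[0,0,0],0],
    [[0,0,0],0],
    [[0,0,0],0]
  ],
  "hand": 0,
  "newtons": 40
}}

```text
t: 4.47
eef_pos: [0.4473, 0.3755, 0.0429]
tool_rot: [0.001, 0.989, 0.149, 0.002]
contact_force: [-0.4, -1.2, 6.7]
gripper_width: 0.187
```

```bash
python3 - <<'E'
from h import *
th=np.radians(-7.7); ex=np.array([np.cos(th),np.sin(th),0]); ey=np.array([-np.sin(th),np.cos(th),0])
A=lambda u,v:[(u+.5)/3.33-.5+150,(v+.5)/3.33-.5+150]
c=px2w('top',[A(418,268),A(697,300)],.008); print(c, np.linalg.norm(c[0]-c[1]))
e=c.mean(0); n=np.array([.5079,.0123,0])-ex*.0004; e=n+ey*((e-n)@ey); print('edge mid (board level)',e)
e[2]=.023; t=e-.035*ex+.015*ey; t[2]=.11; print('approach',t)
go(t,-7.7)
E
```

```text
[[ 0.5263005   0.14859536  0.008     ]
 [ 0.49476901 -0.0919681   0.008     ]] 0.24262112616140247
edge mid (board level) [0.50967717 0.02842958 0.        ]
approach [0.47700255 0.04798384 0.11      ]
t 4.47 pos [0.4473 0.3755 0.0429] phi 17.12 F [-0.4 -1.2  6.7] w 0.187 tilt [ 0.004  0.002 -1.   ]
 delta cm [-6.78 32.19 -6.67] turn 24.8
```

Call:
{"api": "carry_out", "payload": {
  "deltas": [
    [[0,0,-3],0],
    [[0,0,-6.7],0],
    [[-1.2,5.4,-6.7],5],
    [[-2.3,10.8,-6.7],10],
    [[-3.4,16.1,-6.7],15],
    [[-4.5,21.5,-6.7],20],
    [[-5.7,26.8,-6.7],24.8],
    [[-6.8,32.2,-6.7],24.8],
    [[-6.8,32.2,-6.7],24.8],
    [[-6.8,32.2,-6.7],24.8]
  ]
}}

```text
t: 5.72
eef_pos: [0.4767, 0.0482, 0.1102]
tool_rot: [-0.0, 0.998, -0.067, 0.002]
contact_force: [0.1, 0.6, -1.3]
gripper_width: 0.18
```

```bash
python3 - <<'E'
from h import *
go([.474,.0484,.055],-7.7)
s=read_camera('scene'); b=cv2.resize(s[170:350,255:465],None,fx=3.3,fy=3.3,interpolation=cv2.INTER_CUBIC)
save('d.png',cv2.convertScaleAbs(b,alpha=1.4,beta=10))
E
```

```text
t 5.72 pos [0.4767 0.0482 0.1102] phi -7.69 F [ 0.1  0.6 -1.3] w 0.18 tilt [ 0.004 -0.    -1.   ]
 delta cm [-0.29  0.02  5.52] turn 0.0
```

View pics/d.png

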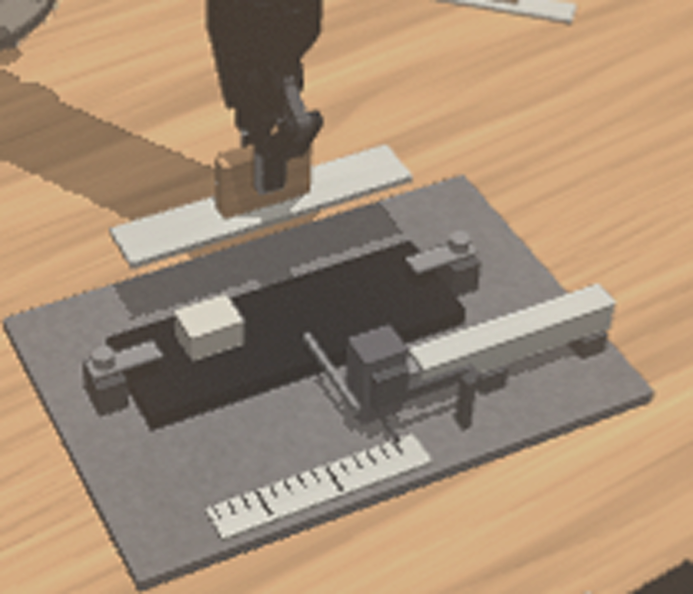

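Call:
{"api": "carry_out", "payload": {
  "deltas": [
    [[-0.3,0,2],0],
    [[-0.3,0,4],0],
    [[-0.3,0,5.4],0],
    [[-0.3,0,5.6],0],
    [[-0.3,0,5.6],0],
    [[-0.3,0,5.6],0]
  ]
}}

```text
t: 6.52
eef_pos: [0.4738, 0.051, 0.0546]
tool_rot: [-0.001, 0.998, -0.065, 0.002]
contact_force: [-1.6, 2.7, 4.0]
gripper_width: 0.178
```

Call:
{"api": "carry_out", "payload": {
  "deltas": [
    [[0,0,0.2],0],
    [[0,0,0.2],0],
    [[0,0,0.2],0]
  ]
}}

```text
t: 6.9
eef_pos: [0.4739, 0.051, 0.0545]
tool_rot: [0.0, 0.998, -0.065, 0.002]
contact_force: [-8.9, -1.5, 30.7]
gripper_width: 0.183
```

Call:
{"api": "carry_out", "payload": {
  "deltas": [
    [[0,0,-0.1],0],
    [[0.6,0,-0.1],0],
    [[1.2,0,-0.1],0],
    [[1.5,0,-0.1],0],
    [[1.5,0,-0.1],0],
    [[1.5,0,-0.1],0]
  ]
}}

```text
t: 7.65
eef_pos: [0.4885, 0.0491, 0.0554]
tool_rot: [0.0, 0.998, -0.065, 0.002]
contact_force: [-0.6, 0.8, -2.9]
gripper_width: 0.18
```

```bash
python3 - <<'E'
from h import *
th=np.radians(-7.7); ex=np.array([np.cos(th),np.sin(th),0])
go([0.5,0.05,.055],-7.7); print((readout.get_obs()['eef_pos']-[.5097,.0284,0])@ex)
E
```

```text
t 7.65 pos [0.4885 0.0491 0.0554] phi -7.47 F [-0.6  0.8 -2.9] w 0.18 tilt [ 0.004  0.001 -1.   ]
 delta cm [ 1.13 -0.24  0.04] turn 0.2
-0.023763074832675916
```

Call:
{"api": "carry_out", "payload": {
  "deltas": [
    [[0.15,0,0.05],0.1],
    [[0.3,0,0.05],0.2],
    [[0.4,0,0.05],0.2],
    [[0.5,0,0.05],0.2],
    [[0.6,0,0.05],0.2],
    [[0.6,0,0.05],0.2]
  ]
}}

```text
t: 8.4
eef_pos: [0.4931, 0.0485, 0.0547]
tool_rot: [0.001, 0.998, -0.067, 0.001]
contact_force: [-5.2, 1.5, 1.7]
gripper_width: 0.184
```

Call:
{"api": "carry_out", "payload": {
  "deltas": [
    [[0.15,0,0],0],
    [[0.3,0,0],0],
    [[0.3,0,0],0],
    [[0.3,0,0],0]
  ]
}}

```text
t: 8.9
eef_pos: [0.4933, 0.0483, 0.0546]
tool_rot: [0.001, 0.998, -0.067, -0.002]
contact_force: [-10.2, 2.0, 9.4]
gripper_width: 0.182
```

Call:
{"api": "carry_out", "payload": {
  "deltas": [
    [[0,0,0],0],
    [[0,0,0],0],
    [[0,0,0],0],
    [[0,0,0],0]
  ],
  "hand": 0.5
}}

```text
t: 9.4
eef_pos: [0.4936, 0.0483, 0.0547]
tool_rot: [0.001, 0.998, -0.067, -0.001]
contact_force: [0.1, 0.1, 0.8]
gripper_width: 0.501
```

Call:
{"api": "carry_out", "payload": {
  "deltas": [
    [[0,0,-3],0],
    [[0,0,-7],0],
    [[0,0,-12],0],
    [[0,0,-12],0]
  ]
}}

```text
t: 9.9
eef_pos: [0.4966, 0.0492, 0.1783]
tool_rot: [0.001, 0.998, -0.067, 0.003]
contact_force: [-0.2, 0.4, -0.2]
gripper_width: 0.497
```

```bash
python3 - <<'E'
from h import *
go([.641,.030,.18],-7.7)
s=read_camera('scene'); t=read_camera('top')
a=cv2.resize(t[150:270,235:395],None,fx=2.4,fy=2.4,interpolation=cv2.INTER_CUBIC); b=cv2.resize(s[215:350,255:460],None,fx=3.8,fy=3.8,interpolation=cv2.INTER_CUBIC)
save('e.png',cv2.convertScaleAbs(b,alpha=1.4,beta=10))
E
```

```text
t 9.9 pos [0.4966 0.0492 0.1783] phi -7.68 F [-0.2  0.4 -0.2] w 0.497 tilt [ 0.005  0.001 -1.   ]
 delta cm [14.56 -0.03 -0.09] turn 0.0
```

View pics/e.png

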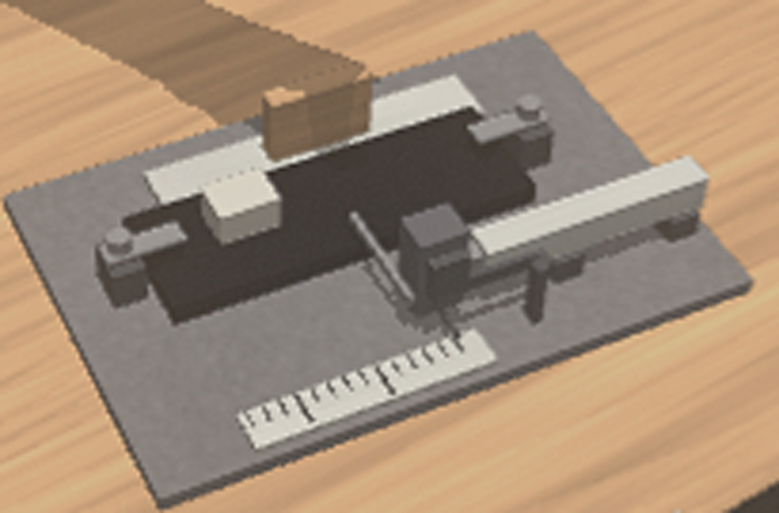

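Call:
{"api": "carry_out", "payload": {
  "deltas": [
    [[5,0,0],0],
    [[10,0,0],0],
    [[14.7,0,0],0],
    [[14.7,0,3],0],
    [[14.7,0,5],0],
    [[14.7,0,5],0],
    [[14.7,0,5],0]
  ],
  "hand": 0.7
}}

```text
t: 10.88
eef_pos: [0.6396, 0.0289, 0.1251]
tool_rot: [0.001, 0.998, -0.067, -0.001]
contact_force: [0.2, 0.2, -0.9]
gripper_width: 0.696
```

```bash
python3 - <<'E'
from h import *
go([.642,.030,.064],-7.7)
s=read_camera('scene'); t=read_camera('top')
a=cv2.resize(t[165:265,240:390],None,fx=2.6,fy=2.6,interpolation=cv2.INTER_CUBIC); b=cv2.resize(s[190:340,310:440],None,fx=3,fy=3,interpolation=cv2.INTER_CUBIC)
o=np.zeros((450,a.shape[1]+b.shape[1],3),np.uint8); o[:a.shape[0],:a.shape[1]]=a;o[:b.shape[0],a.shape[1]:]=b
print(o.shape); save('f.png',cv2.convertScaleAbs(o,alpha=1.4,beta=10))
E
```

```text
t 10.88 pos [0.6396 0.0289 0.1251] phi -7.65 F [ 0.2  0.2 -0.9] w 0.696 tilt [-0.001  0.003 -1.   ]
 delta cm [ 0.23 -0.16  6.11] turn 0.1
(450, 780, 3)
```

View pics/f.png

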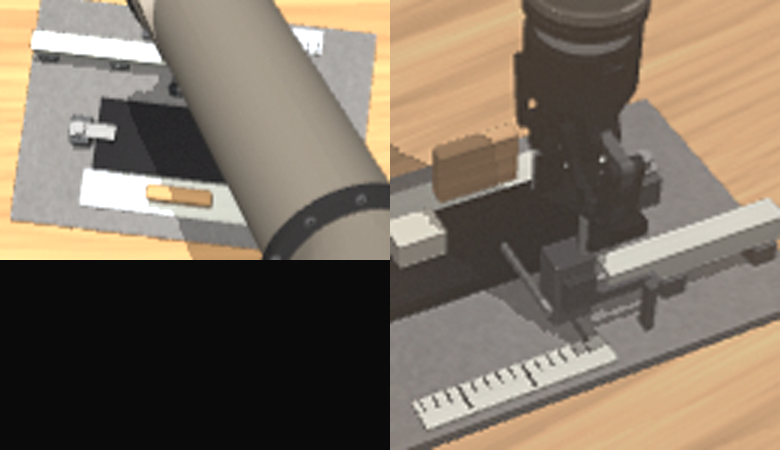

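Call:
{"api": "carry_out", "payload": {
  "deltas": [
    [[0.2,-0.2,2],0],
    [[0.2,-0.2,4],0],
    [[0.2,-0.2,6],0],
    [[0.2,-0.2,6.1],0],
    [[0.2,-0.2,6.1],0]
  ]
}}

```text
t: 11.6
eef_pos: [0.6425, 0.0305, 0.0647]
tool_rot: [0.001, 0.998, -0.067, 0.0]
contact_force: [-0.2, -0.0, 0.0]
gripper_width: 0.702
```

```bash
python3 - <<'E'
from h import *
go([.642,.030,.064],-7.7)
E
```

```text
t 11.6 pos [0.6425 0.0305 0.0647] phi -7.66 F [-0.2 -0.   0. ] w 0.702 tilt [ 0.     0.003 -1.   ]
 delta cm [-0.05  0.05  0.07] turn 0.0
```

Call:
{"api": "carry_out", "payload": {
  "deltas": [
    [[0,0,0],0],
    [[0,0,0],0],
    [[0,0,0],0],
    [[0,0,0],0],
    [[0,0,0],0],
    [[0,0,0],0]
  ],
  "hand": 0,
  "newtons": 40
}}

```text
t: 12.35
eef_pos: [0.6426, 0.0308, 0.0665]
tool_rot: [0.001, 0.998, -0.067, 0.001]
contact_force: [-6.4, -0.2, 9.1]
gripper_width: 0.304
```

```bash
python3 - <<'E'
from h import *
go([.642,.030,.064],-7.7)
E
```

```text
t 12.35 pos [0.6426 0.0308 0.0665] phi -7.64 F [-6.4 -0.2  9.1] w 0.304 tilt [ 0.001  0.003 -1.   ]
 delta cm [-0.04  0.09  0.25] turn 0.1
```

```bash
python3 - <<'E'
from h import *
s=read_camera('scene'); b=cv2.resize(s[235:325,340:430],None,fx=6,fy=6,interpolation=cv2.INTER_CUBIC)
save('g.png',cv2.convertScaleAbs(b,alpha=2.0,beta=20))
p=readout.get_obs()['eef_pos']; print(w2px('scene',[p]),w2px('scene',[p+[0,0,-.017]]))
E
```

```text
[[369.70369457 278.07175262]] [[369.29626983 283.54291072]]
```

View pics/g.png

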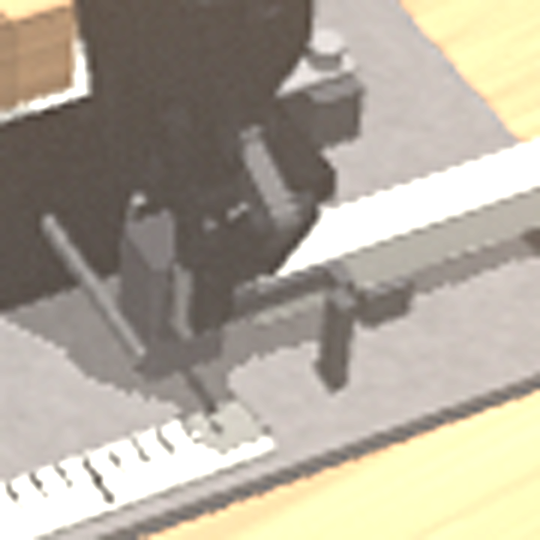

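Call:
{"api": "carry_out", "payload": {
  "deltas": [
    [[0,0.3,0],0],
    [[0,0.6,0],0],
    [[0,0.9,0],0],
    [[0,0.9,0],0]
  ]
}}

```text
t: 12.9
eef_pos: [0.6412, 0.0216, 0.0666]
tool_rot: [0.001, 0.998, -0.067, 0.0]
contact_force: [-3.2, 1.7, -0.5]
gripper_width: 0.302
```

Call:
{"api": "carry_out", "payload": {
  "deltas": [
    [[0,1,0],0],
    [[0,2.5,0],0],
    [[0,4,0],0],
    [[0,5.5,0],0],
    [[0,7,0],0],
    [[0,8.3,0],0],
    [[0,9.1,0],0],
    [[0,9.1,0],0],
    [[0,9.1,0],0]
  ]
}}

```text
t: 14.02
eef_pos: [0.629, -0.0684, 0.0666]
tool_rot: [0.001, 0.998, -0.067, 0.0]
contact_force: [-1.1, 3.1, -4.3]
gripper_width: 0.306
```

```bash
python3 - <<'E'
from h import *
go([.642,.030,.064],-7.7)
print((readout.get_obs()['eef_pos']-[.6426,.0308,.0665])@[-.134,-.991,0])
s=read_camera('scene'); b=cv2.resize(s[230:330,300:430],None,fx=6,fy=6,interpolation=cv2.INTER_CUBIC)
save('h.png',cv2.convertScaleAbs(b,alpha=1.3,beta=10))
E
```

```text
t 14.03 pos [ 0.629  -0.0684  0.0666] phi -7.64 F [-1.1  3.1 -4.3] w 0.306 tilt [ 0.001  0.003 -1.   ]
 delta cm [-0.02 -9.92  0.23] turn 0.1
0.10009212860454354
```

View pics/h.png

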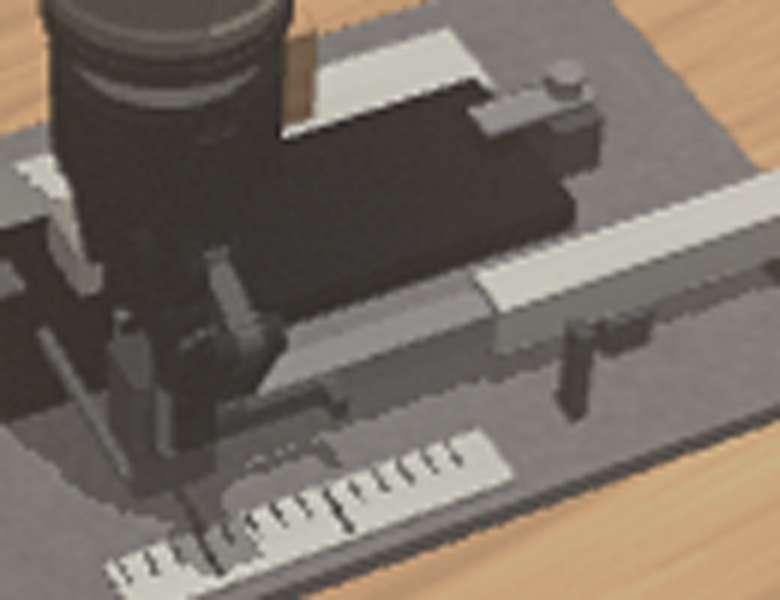

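Call:
{"api": "carry_out", "payload": {
  "deltas": [
    [[0,0,0],0],
    [[0,0,0],0],
    [[0,0,0],0]
  ]
}}

```text
t: 14.45
eef_pos: [0.6291, -0.0678, 0.0666]
tool_rot: [0.001, 0.998, -0.066, 0.0]
contact_force: [-2.1, 4.7, -4.1]
gripper_width: 0.306
```

```bash
python3 - <<'E'
from h import *
go([.642,.030,.064],-7.7)
p=readout.get_obs()['eef_pos'];print((p-[.6426,.0308,.0665])@[-.134,-.991,0])
t=read_camera('top'); s=read_camera('scene')
a=cv2.resize(t[170:260,235:395],None,fx=4.5,fy=4.5,interpolation=cv2.INTER_CUBIC)
save('i.png',cv2.convertScaleAbs(a,alpha=1.2,beta=10))
E
```

```text
t 14.45 pos [ 0.6291 -0.0678  0.0666] phi -7.61 F [-2.1  4.7 -4.1] w 0.306 tilt [ 0.001  0.002 -1.   ]
 delta cm [-0.02 -9.86  0.24] turn 0.1
0.09949718908421423
```

View pics/i.png

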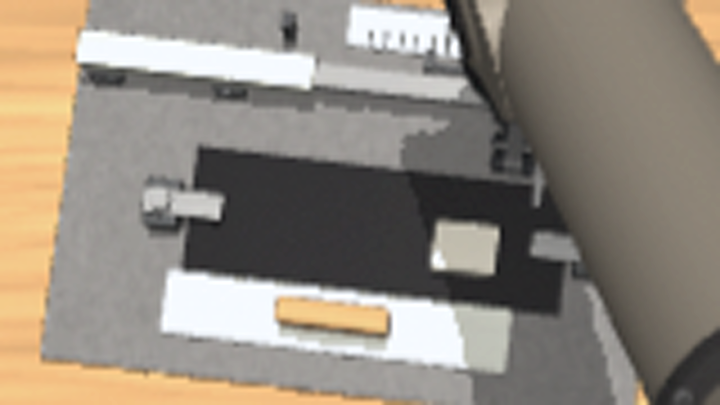

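```bash
python3 -c "
from station import bot
print(bot.hand_in())"
```

```text
the job is handed in; nothing more can be done
None
```

The job is handed in. The straightedge lies flush along the slab's near side, and the gauge arm is held out at the 100 mm line with its button squeezed. The whole run took about 14.5 s of robot time, and no verdict was reported.

- **Straightedge:** I pushed the larger straightedge against the slab until it stopped, with about 10 N of contact, then let go and lifted away. The last top picture shows no gap and the two edges parallel. It sits about 20 mm off centre towards +y, inside the 40 mm allowed.
- **Gauge arm:** I gripped the block at 40 N and drew it out; the tool has travelled 99.5 mm from home. The scene picture, taken 0.4 s earlier at 100.1 mm of travel, shows the pointer on the long 100 mm line to within about 2 mm. The last sideways reading of about 4.7 N is close to the 4 N spring pull.
- **Other things:** I moved nothing else on purpose, and the small block still stands on the slab. I did not check the other bench items in a picture at the end.

**One reading that disagreed:** the gripper opening read 0.306, about 26 mm, against the 28 mm expected with the button squeezed. I could not see the button's travel directly. I took it as fully in because the arm came off its latch and moved freely under a 40 N grip.

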